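# Stand the fallen varnish bottle up in its bin and bring it to the pad

## Robot

A 6-joint arm with a two-finger parallel gripper is mounted at the origin on a cart in front of the work surface, level with it; the furniture and walls round the work are solid. World frame = base frame: x ahead of the robot, y to its left, z up, the work surface at z = 0. Lengths are in m, angles in degrees, forces in N, time in s.
With the tool pointing down it reaches from about 0.35 to 0.875 m from the base axis. Payload 4.2 kg.
Tool frame: the origin (TCP) lies midway between the tips of the shut fingers; the grasp point (between the pads) lies 19 mm behind it; z points along the fingers, y is the line along which they close (so a half turn about z gives the same grasp; the last joint's range is limited). The gripper opens to 87 mm and grips with 3 to 60 N. Pads are 19 mm wide; open, the fingers measure 117 mm over their backs; the gripper's body (75 mm by 190 mm) begins 51 mm behind the grasp point.
Start: joints at [-51.933, 22.042, 0.453, 0, -68.411, -14.817], TCP at [0.247, -0.574, 0.223] pointing down, gripper open.
Joint ranges: [-179.83, 179.83], [-69.29, 118.12], [-61.27, 80.66], [-181.25, 117.63], [-171.15, -9.14], [-177.46, 177.46]. Speed limits (degrees/s): [159.86, 159.86, 180, 180, 180, 180].

## Interface

Orientations are given as a 3x3 rotation matrix whose columns are the frame's x, y, z axes.
In Python, from station import r, cams gives the robot as it stands.
- The arm moves only by the tool play_rows, never from a script. Its argument "commands" is text: rows parted by semicolons, each of 6 numbers parted by spaces: the shift along the world's x, y, z normalised to -1 to 1, where 1 is 30 mm, then the turn, a rotation vector about the world's x, y, z normalised to -1 to 1, where 1 is 0.15 rad. A call has 1 to 20 rows; each row shifts and turns the commanded pose from where the row before left it; what a row does not reach is not made up. A row lasts 1/10 s, in which the tool goes at most 50 mm and 8.59 degrees, less where a joint would pass 70% of its speed; a pose out of reach is approached as far as the arm can. A call with a number of a shift or a turn outside -1 to 1 is refused whole. A call with a gripper value outside its range is refused whole. "grip" is the finger opening in mm, from 0 to 87, set as the call begins (left out, the last holds). The fingers move at their own pace and stop on an object; the grip force is fixed at half the most. Time passes only in rows, so rows that do not move let the fingers close. It gives the time, the measured TCP pose, the force, the opening and the grip force at its end, in the units of the state.
- r.sense(): the state, without advancing time (a new reading comes with each control period).
- cams.capture(name): name is "scene" or "top" or "wrist"; returns (picture, depth): 420x560x3 uint8, blue, green, red; 420x560 float32, m along the optical axis (not along the pixel's ray), 0 where there is no reading.
- cams.camera_info(name): a dict with "mtx" (3x3 intrinsics, pixels), "R" (3x3) and "t" (3): a world point X has camera coordinates R X + t. Camera axes: x right, y down, z forward; pixel columns grow to the right and rows downward; lengths in m; the calibration is good to about 2 mm. A picture is of the moment at which its call begins: read the wrist's pose just before it. camera_info takes no time and is no camera call; for the wrist camera it gives the pose at the moment of the call.
- r.finish_job(): hands the job in; it is judged then, once.
The state is a dict: "time_s": time; "joints": joint angles; "joint_velocities": joint speeds; "effort": joint torques, N m; "tcp_pos": TCP position; "ee_rot": TCP orientation; "wrist_force": force on the tool from outside, world axes, zero at the start; "moment": the same for the moment, N m; "gripper_width": opening from 0.0 (shut) to 1.0 (fully open); "gripper_force": force on a finger pad.
Only numpy, scipy, OpenCV 4.12 (cv2) and the standard library are available. Lean on these libraries where they do the work, as an engineer would, in place of code of your own. Each camera call takes 0.05 s, during which the arm holds its last target. There are 200 camera calls.

## Task

The slim amber varnish bottle has fallen over in the deep blue bin. Tip it up inside the bin until it stands on its base by itself, cap up, and let go of it there; only then take hold of it again from above, lift it out upright and set it down gently, wholly on the black note pad, standing cap up. Leave the jars, the tin and the stamps where they are.

Things in the scene. Friction and masses are not known exactly. Their poses are not given: they have to be found in the camera images.
- bin: Blue open-topped plastic bin with a blank white card on its near (-x) end, fixed to the table. Outside 200 mm along its x, 180 mm along its y, 75 mm high; walls and floor 5 mm thick, so inside 190 x 170 mm, the inner floor 5 mm above the table. Origin: centre of its underside; x along its long side, pointing roughly away from the robot; z up.
- bottle: Amber bottle, white label, orange stripe, black cap; 160 mm long, 0.14-0.28 kg, loose, rolls. Body 44 mm across from base to 116 mm, shoulder to 128, cap 30 mm across from 128 to 160 (fixed on). Origin: centre of base; z along the bottle to the cap. Starts lying on the bin's floor along the bin, cap away from the robot, base 4 to 27 mm from the near wall. Friction about 0.6.
- bottle_mid (a point): Point on the bottle's axis half way along, 80 mm from the base.
- bottle_top (a point): Centre of the top of the cap, 160 mm from the base.
- pad: Black note pad lying flat, fixed to the table, 146 mm along its x, 103 mm along its y; its surface is 12 mm above the table. Origin: on the table under it, z up; the pad reaches from -73 to 73 mm in x and from -54 to 49 mm in y. Bin and pad may change sides.
- cream_jar: White screw-top jar, 48 mm in diameter, 46 mm high, loose bystander between bin and pad, near the middle line (another jar stands at the back left). Origin: centre of its underside.
- tin: Small teal and gold food tin, 58 mm in diameter, 72 mm high, loose bystander at the back. Origin: centre of its underside.
- stamp: Wooden stamp block with a red face on top, 52 x 56 x 27 mm, loose bystander at the back, left of the middle (two more stamps stand farther left). Origin: centre of its underside.
There are look-alikes about, which are no part of the job. What is shaped like the bottle but red is not meant.

How it is judged:
By the outcome, as a careful person would: the job done as asked, in the order asked, and still so for the second after the job is handed in, with the robot touching nothing.
It also fails if it takes over 62 s, if anything falls off the work surface, if the arm or the gripper's body presses on something with over 40 N, if the wrist force passes 120 N, or if a joint passes its speed limit or range.

## Working session

There is one attempt and no reset: what is moved stays moved. The work goes in short steps, Python scripts to look and compute and a tool call to move; the robot and the scene stay as the last step left them, time stands still between calls to the robot, and variables do not carry over. Pictures are saved under pics/ and viewed, at most 11 in all, crops included, and the job is handed in when it is done.

Besides the shell and the picture viewer there is one more tool, called after "Call:" as name(argument=value, ...) on one line, values as JSON. play_rows: Moves the arm, as the interface text tells. Scaled input: -1 to 1 covers 30 mm each way for a shift and 0.15 rad each way for a turn. Its arguments: {"type":"object","properties":{"commands":{"type":"string"},"grip":{"type":"number"}},"required":["commands"]}

```bash
ls; mkdir -p pics; python3 - <<'E'
from station import r,cams
import cv2,numpy as np
for n in("scene","top"):
    p,d=cams.capture(n);cv2.imwrite(f"pics/{n}0.png",p);np.savez(f"pics/{n}0.npz",p=p,d=d);i=cams.camera_info(n);print(n,i["mtx"].tolist(),i["R"].round(3).tolist(),i["t"].round(3).tolist())
s=r.sense();print(s)
E
```

```text
pics
scene [[418.8906487817664, 0.0, 279.8375701967593], [0.0, 418.8906487817664, 207.8166783876965], [0.0, 0.0, 1.0]] [[-0.89, -0.456, -0.014], [-0.3, 0.608, -0.736], [0.344, -0.65, -0.677]] [0.506, 0.242, 1.001]
top [[400.5914239126212, 0.0, 277.6399663842204], [0.0, 400.5914239126212, 208.62559394149477], [0.0, 0.0, 1.0]] [[0.031, -0.999, -0.019], [-0.996, -0.029, -0.085], [0.084, 0.022, -0.996]] [-0.018, 0.585, 0.846]
{'time_s': 0.1, 'joints': array([-5.19316182e+01,  2.20859956e+01,  3.86873384e-01, -2.44353247e-02,
       -6.84106808e+01, -1.48166099e+01]), 'joint_velocities': array([ 0.03862242, -0.08765215,  0.20541874,  0.14975305, -0.04181392,
       -0.01368361]), 'effort': array([-1.93551808e-03, -3.91688883e+01,  1.87933213e+01,  4.23204884e+00,
        1.34286174e-02, -9.58354804e-05]), 'tcp_pos': array([ 0.2465309 , -0.57373548,  0.22157004]), 'ee_rot': array([[-9.18841043e-01, -3.94626890e-01, -8.69449273e-04],
       [-3.94627833e-01,  9.18839376e-01,  1.75324486e-03],
       [ 1.07006661e-04,  1.95406222e-03, -9.99998085e-01]]), 'wrist_force': array([-0.70005804, -0.78354905, -0.27732803]), 'moment': array([ 0.06641763, -0.03376152,  0.00896421]), 'gripper_force': 0.0, 'gripper_width': 0.9975724757826694}
```

View pics/top0.png

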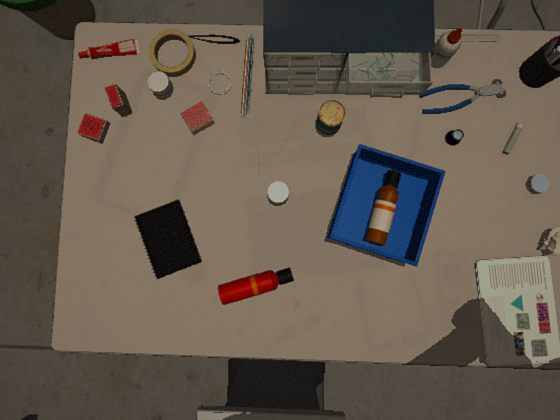

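View pics/scene0.png

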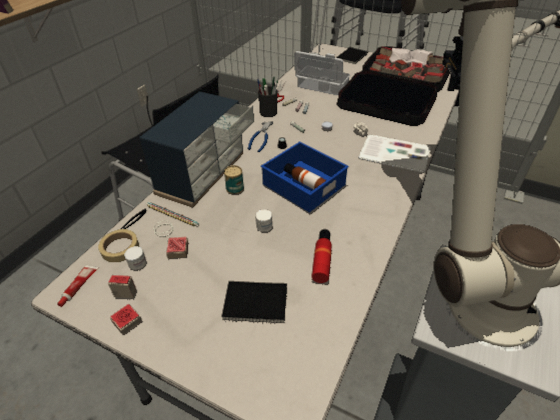

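In the top view, the amber bottle lies in the bin: base about (376,243), cap about (392,177). The pad is at (168,239) and the cream jar at (278,192). Things that could be taken for the bottle:
- the red bottle at (255,286), ruled out by its colour
- the dark cup at (540,65)
- the glue bottle at (450,42)

I choose the amber one at (383,210). Next I measure it and check it in a crop.

```bash
cat > h.py <<'E'
import numpy as np,cv2
def ray(i,uv,z):
    "pixels -> world points on plane z"
    uv=np.atleast_2d(uv).astype(float);d=np.c_[uv,np.ones(len(uv))]@np.linalg.inv(i["mtx"]).T@i["R"]
    c=-i["R"].T@i["t"];return c+d*((z-c[2])/d[:,2])[:,None]
def cloud(i,d):
    v,u=np.mgrid[:d.shape[0],:d.shape[1]];q=np.stack([u,v,np.ones_like(u)],-1)@np.linalg.inv(i["mtx"]).T*d[...,None]
    return (q-i["t"])@i["R"]
def proj(i,X):
    c=np.atleast_2d(X)@i["R"].T+i["t"];q=c@i["mtx"].T;return q[:,:2]/q[:,2:]
def big(m):
    c,_=cv2.findContours(m.astype(np.uint8),cv2.RETR_EXTERNAL,cv2.CHAIN_APPROX_NONE);return max(c,key=cv2.contourArea)
E
cat > a.py <<'E'
from station import r,cams
from h import *
i=cams.camera_info("top");f=np.load("pics/top0.npz");p,d=f["p"],f["d"];P=cloud(i,d)
h=cv2.cvtColor(p,cv2.COLOR_BGR2HSV);H,S,V=[h[...,k].astype(int) for k in range(3)]
v,u=np.mgrid[:420,:560];win=(u>320)&(u<450)&(v>135)&(v<275)
blue=win&(H>100)&(H<130)&(S>120)
print("blue rim z",np.percentile(P[blue&(d>0)][:,2],[2,50,98]))
c=big(blue);rect=cv2.minAreaRect(ray(i,c[:,0],.075)[:,:2].astype(np.float32));print("bin rim rect",rect)
hull=cv2.convexHull(c);ap=cv2.approxPolyDP(hull,6,True)[:,0];print("corners px",ap.tolist(),ray(i,ap,.075).round(4).tolist())
inb=np.zeros((420,560),np.uint8);cv2.fillPoly(inb,[hull],1);inb=cv2.erode(inb,np.ones((13,13)))>0
bot=inb&~blue; c=big(bot&(P[...,2]>.015)) 
m=np.zeros((420,560),np.uint8);cv2.drawContours(m,[c],-1,1,-1)
print("bottle px rect",cv2.minAreaRect(c),"top z",np.percentile(P[(m>0)&(d>0)][:,2],[5,50,95]))
W=ray(i,c[:,0],.027)[:,:2].astype(np.float32);R=cv2.minAreaRect(W);print("bottle rect",R,cv2.boxPoints(R).round(4).tolist())
amb=bot&(m>0)&(V>60);ca=big(amb);print("body rect",cv2.minAreaRect(ray(i,ca[:,0],.027)[:,:2].astype(np.float32)))
pw=(u>120)&(u<215)&(v>185)&(v<290);c=big(pw&(V<60));R=cv2.minAreaRect(ray(i,c[:,0],.012)[:,:2].astype(np.float32));print("pad",R,cv2.boxPoints(R).round(4).tolist())
print("pad z",np.median(P[232:246,160:175,2]))
jw=(u>260)&(u<297)&(v>175)&(v<210);c=big(jw&(P[...,2]>.03));print("jar",cv2.minEnclosingCircle(ray(i,c[:,0],.046)[:,:2].astype(np.float32)))
cr=p[130:280,310:460].copy();cv2.imwrite("pics/crop.png",cv2.resize(cr,(600,600),interpolation=cv2.INTER_CUBIC))
E
python3 a.py
```

```text
blue rim z [0.00236518 0.00665976 0.07675645]
bin rim rect ((0.5967289209365845, -0.22207266092300415), (0.1888488531112671, 0.20539358258247375), 73.39838409423828)
corners px [[359, 145], [444, 171], [416, 265], [328, 237]] [[0.7178, -0.1656, 0.075], [0.6681, -0.3397, 0.075], [0.4752, -0.283, 0.075], [0.526, -0.1054, 0.075]]
bottle px rect ((384.1115417480469, 206.7576904296875), (21.3125057220459, 74.72533416748047), 15.255120277404785) top z [0.03292533 0.04479176 0.05032115]
bottle rect ((0.5962507128715515, -0.23008614778518677), (0.04552724212408066, 0.16272108256816864), 75.31329345703125) [[0.5117999911308289, -0.23149999976158142], [0.6692000031471252, -0.2727000117301941], [0.6807000041007996, -0.22869999706745148], [0.5232999920845032, -0.1873999983072281]]
body rect ((0.5809273719787598, -0.22672326862812042), (0.04428144171833992, 0.12871630489826202), 75.27201843261719)
pad ((0.5130455493927002, 0.24092186987400055), (0.14791910350322723, 0.1066543459892273), 23.14589500427246) [[0.42410001158714294, 0.26089999079704285], [0.4659999907016754, 0.16279999911785126], [0.6019999980926514, 0.22100000083446503], [0.5601000189781189, 0.3190000057220459]]
pad z 0.013327682343088478
jar ((0.6195147037506104, 0.0005969150806777179), 0.024312281981110573)
```

View pics/crop.png

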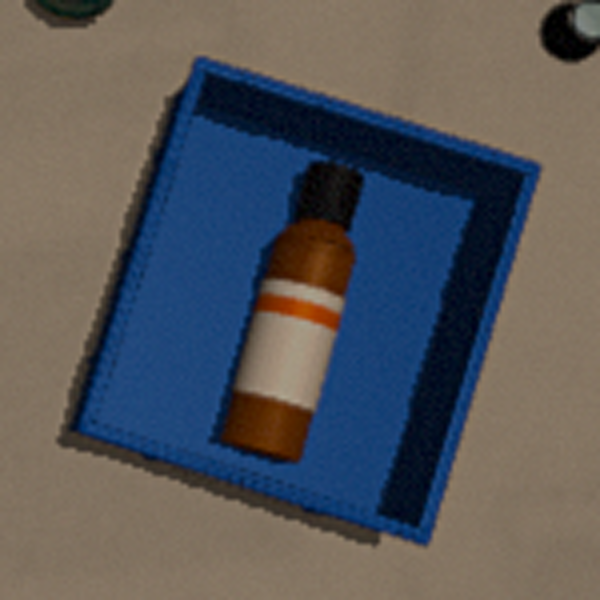

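The crop confirms the amber bottle with its white label and orange stripe: base at (262,450), cap at (333,195), base about 15 mm from the near wall. Sizes match what was given: 163 x 45 mm for the bottle, pad surface at 13 mm, jar radius 24 mm.

Plan:
1. Grip the cap at 150 mm from the base.
2. Swing it up along an arc with the base against the near wall.
3. Release it standing.

First I move above the cap.

Call:
play_rows(commands=".8 .64 0 0 0 -.26;.8 .64 0 0 0 -.26;.8 .64 0 0 0 -.26;.8 .64 0 0 0 -.26;.8 .64 0 0 0 -.26;.8 .64 0 0 0 -.26;.8 .64 0 0 0 -.26;.8 .64 0 0 0 -.26;.8 .64 0 0 0 -.26;.8 .64 0 0 0 -.26;.8 .64 0 0 0 -.26;.8 .64 0 0 0 -.26;.8 .64 0 0 0 -.26;.8 .64 0 0 0 -.26;.8 .64 0 0 0 -.26;.8 .64 0 0 0 -.26;.8 .64 0 0 0 -.26;0 0 0 0 0 0;0 0 0 0 0 0", grip=70)

```text
time_s: 2.0
tcp_pos: [0.6547, -0.2472, 0.2214]
ee_rot: [[-0.967, 0.253, -0.002], [0.253, 0.967, 0.0], [0.002, -0.0, -1.0]]
wrist_force: [0.4, -0.3, 0.0]
gripper_width: 0.803
gripper_force: 0.0
```

```bash
python3 - <<'E'
from station import r,cams
from h import *
print(r.sense()["joints"].round(1))
i=cams.camera_info("wrist");p,d=cams.capture("wrist");np.savez("pics/w1.npz",p=p,d=d)
P=cloud(i,d);print("cam",(-i["R"].T@i["t"]).round(3))
e=np.array([.9673,-.254,0]);b=np.array([.5175,-.2095,.027])
q=p.copy()
for k in(0,80,128,150,160):
    for x in proj(i,b+e*k/1000): cv2.circle(q,tuple(int(v) for v in x),3,(0,255,0),-1)
cv2.imwrite("pics/w1.png",q)
E
```

```text
[ -7.5  29.6  12.5  -0.  -73.  -97.2]
cam [ 0.589 -0.23   0.384]
```

View pics/w1.png

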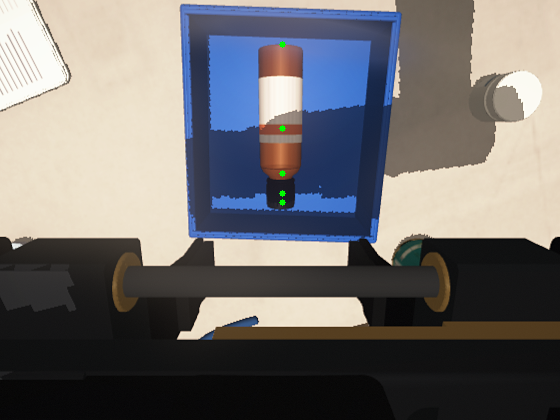

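In the wrist view the projected axis points (green) lie on the bottle: base at (282,45), cap end at about (282,206). The measurement holds, so I descend onto the cap.

Call:
play_rows(commands=".3 0 -.9 0 0 0;0 0 -.9 0 0 0;0 0 -.9 0 0 0;0 0 -.9 0 0 0;0 0 -.9 0 0 0;0 0 -.9 0 0 0;0 0 -.9 0 0 0;0 0 -.34 0 0 0;0 0 -.34 0 0 0;0 0 0 0 0 0;0 0 0 0 0 0")

```text
time_s: 3.15
tcp_pos: [0.6644, -0.2482, 0.0144]
ee_rot: [[-0.967, 0.254, 0.002], [0.254, 0.967, -0.001], [-0.002, -0.0, -1.0]]
wrist_force: [-1.3, 0.9, 0.9]
gripper_width: 0.804
gripper_force: 0.0
```

Call:
play_rows(commands="0 0 0 0 0 0;0 0 0 0 0 0;0 0 0 0 0 0;0 0 0 0 0 0;0 0 0 0 0 0;0 0 0 0 0 0;0 0 0 0 0 0;0 0 0 0 0 0;0 0 0 0 0 0;0 0 0 0 0 0", grip=0)

```text
time_s: 4.15
tcp_pos: [0.6637, -0.2479, 0.0132]
ee_rot: [[-0.967, 0.254, 0.0], [0.254, 0.967, -0.0], [-0.0, -0.0, -1.0]]
wrist_force: [-0.0, -0.1, 0.7]
gripper_width: 0.337
gripper_force: 30.0
```

The cap is gripped: opening 29 mm, force 30 N. Next I compute the tilt arc.

```bash
cat > arc.py <<'E'
import numpy as np
def pt(al,t,lift=1.5):
    a,t=np.radians([al,t]);c=max(0,44*np.sin(a)-15)
    return np.array([c+151*np.cos(a)-27*np.sin(a)+19*np.sin(t), 5+151*np.sin(a)+27*np.cos(a)-19*np.cos(t)+lift*np.sin(a)])
def rows(L):
    for (a0,t0),(a1,t1) in zip(L,L[1:]):
        d=(pt(a1,t1)-pt(a0,t0))/30;w=np.radians(t1-t0)/.15
        print(a1,t1,"abs",pt(a1,t1).round(0),"%.2f %.2f %.2f %.2f %.2f 0"%(d[0]*.967,-d[0]*.254,d[1],-.254*w,-.967*w))
rows([(k,k) for k in np.arange(0,36,5)]);print()
rows([(k,35) for k in np.arange(35,91,5)])
E
python3 arc.py
```

```text
5 5 abs [150.  26.] -0.04 0.01 0.44 -0.15 -0.56 0
10 10 abs [147.  39.] -0.08 0.02 0.44 -0.15 -0.56 0
15 15 abs [144.  52.] -0.11 0.03 0.43 -0.15 -0.56 0
20 20 abs [139.  65.] -0.15 0.04 0.42 -0.15 -0.56 0
25 25 abs [137.  77.] -0.07 0.02 0.40 -0.15 -0.56 0
30 30 abs [134.  88.] -0.11 0.03 0.38 -0.15 -0.56 0
35 35 abs [129.  99.] -0.14 0.04 0.36 -0.15 -0.56 0

40 35 abs [122. 108.] -0.22 0.06 0.30 -0.00 -0.00 0
45 35 abs [115. 116.] -0.25 0.07 0.27 -0.00 -0.00 0
50 35 abs [106. 124.] -0.28 0.07 0.24 -0.00 -0.00 0
55 35 abs [ 96. 130.] -0.31 0.08 0.21 -0.00 -0.00 0
60 35 abs [ 86. 135.] -0.33 0.09 0.17 -0.00 -0.00 0
65 35 abs [ 75. 139.] -0.35 0.09 0.14 -0.00 -0.00 0
70 35 abs [ 64. 142.] -0.37 0.10 0.10 -0.00 -0.00 0
75 35 abs [ 51. 144.] -0.39 0.10 0.06 -0.00 -0.00 0
80 35 abs [ 39. 144.] -0.40 0.11 0.02 -0.00 -0.00 0
85 35 abs [ 26. 144.] -0.41 0.11 -0.02 -0.00 -0.00 0
90 35 abs [ 13. 142.] -0.42 0.11 -0.06 -0.00 -0.00 0
```

Call:
play_rows(commands="-.02 0 .22 -.07 -.28 0;-.02 .01 .22 -.08 -.28 0;-.04 .01 .22 -.07 -.28 0;-.04 .01 .22 -.08 -.28 0;-.05 .01 .22 -.07 -.28 0;-.06 .02 .21 -.08 -.28 0;-.07 .02 .21 -.07 -.28 0;-.08 .02 .21 -.08 -.28 0;0 0 0 0 0 0")

```text
time_s: 5.05
tcp_pos: [0.652, -0.2446, 0.0659]
ee_rot: [[-0.909, 0.254, 0.331], [0.238, 0.967, -0.088], [-0.343, -0.001, -0.939]]
wrist_force: [1.7, 0.7, -1.4]
gripper_width: 0.336
gripper_force: 30.0
```

```bash
python3 - <<'E'
from station import r
s=r.sense();print(s["joints"].round(1),s["wrist_force"].round(1),s["gripper_force"])
E
```

```text
[  -6.1   29.   -19.5    8.1  -21.9 -105.7] [ 1.7  0.7 -1.4] 29.980487823486328
```

Call:
play_rows(commands="-.04 .01 .2 -.07 -.28 0;-.04 .01 .2 -.08 -.28 0;-.05 .01 .19 -.07 -.28 0;-.05 .02 .19 -.08 -.28 0;0 0 0 0 0 0")

```text
time_s: 5.55
tcp_pos: [0.6505, -0.2502, 0.0986]
ee_rot: [[-0.848, 0.247, 0.469], [0.224, 0.969, -0.106], [-0.48, 0.015, -0.877]]
wrist_force: [0.8, 0.3, -2.1]
gripper_width: 0.34
gripper_force: 30.0
```

```bash
python3 - <<'E'
from station import r,cams
import cv2,numpy as np
s=r.sense();print(s["joints"].round(1),s["wrist_force"].round(1),s["moment"].round(2))
p,d=cams.capture("scene");cv2.imwrite("pics/s1.png",cv2.resize(p[110:260,220:420],(800,600),interpolation=cv2.INTER_CUBIC))
E
```

```text
[  -7.1   24.7  -27.8   16.9   -9.3 -113.3] [ 0.8  0.3 -2.1] [ 0.21  0.96 -0.03]
```

View pics/s1.png

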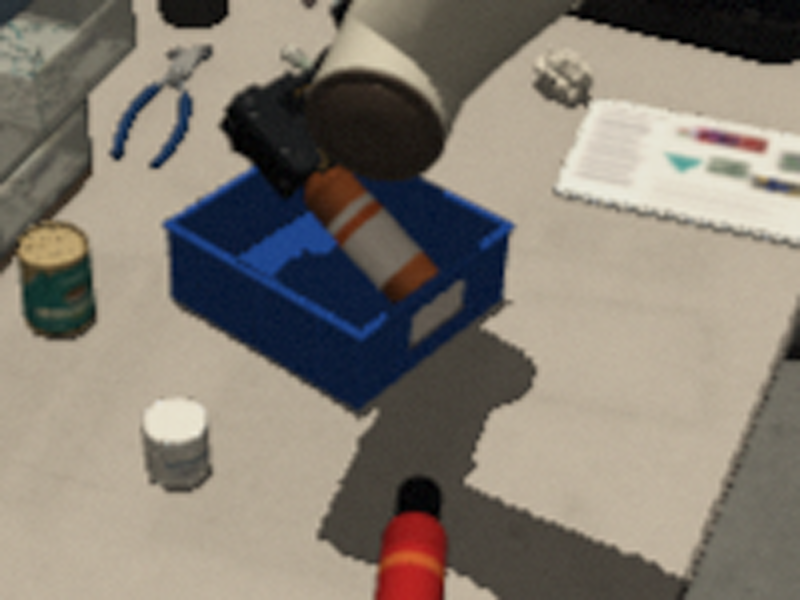

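The crop shows the cap held by the gripper at (290,170), the bottle tilted up about 30°, and its base at about (410,290) near the near wall. Joint 5 is at its limit, so I keep this tool tilt and move back along the arc.

Call:
play_rows(commands="-.21 .06 0 0 0 0;-.21 .06 .1 0 0 0;-.21 .06 .2 0 0 0;-.21 .06 .2 0 0 0;0 0 0 0 0 0")

```text
time_s: 6.1
tcp_pos: [0.633, -0.2429, 0.1209]
ee_rot: [[-0.842, 0.24, 0.484], [0.217, 0.971, -0.104], [-0.495, 0.018, -0.869]]
wrist_force: [9.1, -3.1, 2.6]
gripper_width: 0.339
gripper_force: 30.0
```

```bash
python3 - <<'E'
from station import r,cams
import cv2,numpy as np
s=r.sense();print(s["joints"].round(1),s["wrist_force"].round(1),s["moment"].round(2))
E
```

```text
[  -6.6   21.4  -29.5   15.7  -10.  -112.3] [ 9.1 -3.1  2.6] [-0.95 -1.84 -0.05]
```

Call:
play_rows(commands="-.16 .04 .06 0 0 0;-.16 .04 .06 0 0 0;-.16 .04 .06 0 0 0;0 0 0 0 0 0")

```text
time_s: 6.5
tcp_pos: [0.6143, -0.2392, 0.1223]
ee_rot: [[-0.846, 0.243, 0.475], [0.221, 0.97, -0.103], [-0.485, 0.017, -0.874]]
wrist_force: [3.8, -0.5, 0.9]
gripper_width: 0.333
gripper_force: 30.0
```

```bash
python3 - <<'E'
from station import r,cams
import cv2,numpy as np
s=r.sense();print(s["joints"].round(1),s["wrist_force"].round(1),s["moment"].round(2))
p,d=cams.capture("scene");cv2.imwrite("pics/s2.png",cv2.resize(p[110:260,220:420],(800,600),interpolation=cv2.INTER_CUBIC))
E
```

```text
[  -6.5   19.8  -31.7   16.5  -10.  -113.3] [ 3.8 -0.5  0.9] [-0.08 -0.53 -0.05]
```

View pics/s2.png

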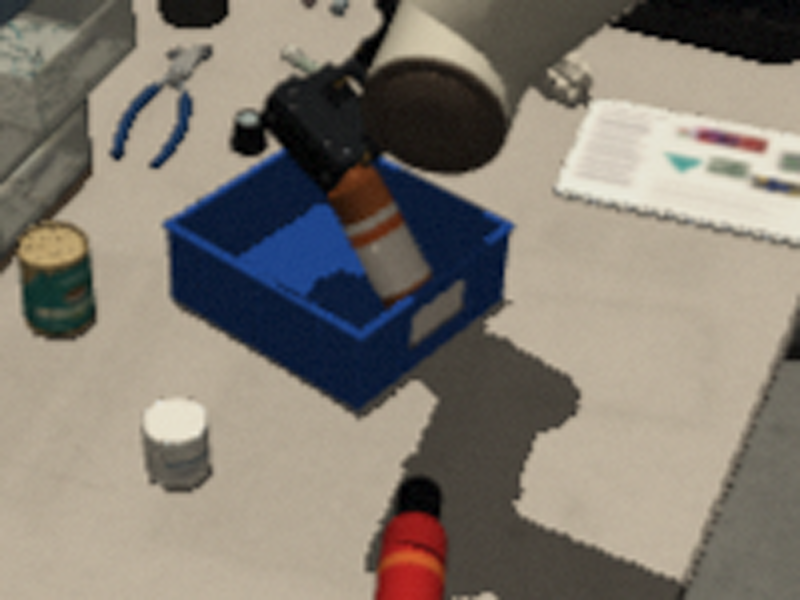

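The bottle is pivoting in the pads. It is now about 45-50° up with its base at the near wall near (405,290), so I continue.

Call:
play_rows(commands="-.18 .05 .11 0 0 0;-.18 .05 .11 0 0 0;-.19 .05 .11 0 0 0;0 0 0 0 0 0")

```text
time_s: 6.95
tcp_pos: [0.5943, -0.2347, 0.1297]
ee_rot: [[-0.849, 0.245, 0.468], [0.222, 0.969, -0.103], [-0.479, 0.016, -0.878]]
wrist_force: [3.3, -1.0, 3.0]
gripper_width: 0.336
gripper_force: 30.0
```

Call:
play_rows(commands="-.19 .05 .08 0 0 0;-.19 .05 .07 0 0 0;-.19 .05 .06 0 0 0;0 0 0 0 0 0")

```text
time_s: 7.35
tcp_pos: [0.5759, -0.2302, 0.135]
ee_rot: [[-0.85, 0.245, 0.466], [0.223, 0.969, -0.103], [-0.477, 0.016, -0.879]]
wrist_force: [2.3, 0.0, 1.1]
gripper_width: 0.338
gripper_force: 30.0
```

```bash
python3 - <<'E'
from station import r,cams
import cv2,numpy as np
s=r.sense();print(s["joints"].round(1),s["wrist_force"].round(1),s["moment"].round(2))
E
```

```text
[  -5.9   15.6  -35.9   17.1  -10.7 -114.5] [2.3 0.  1.1] [ 0.05 -0.03 -0.03]
```

Call:
play_rows(commands="-.2 .05 .05 0 0 0;-.2 .05 .05 0 0 0;-.2 .05 .04 0 0 0;-.2 .06 .02 0 0 0;0 0 0 0 0 0")

```text
time_s: 7.85
tcp_pos: [0.5517, -0.2239, 0.1395]
ee_rot: [[-0.85, 0.245, 0.465], [0.223, 0.969, -0.103], [-0.476, 0.016, -0.879]]
wrist_force: [1.1, -0.5, -1.8]
gripper_width: 0.342
gripper_force: 30.0
```

Call:
play_rows(commands="-.2 .05 0 0 0 0;-.2 .05 0 0 0 0;-.18 .05 0 0 0 0;0 0 0 0 0 0")

```text
time_s: 8.25
tcp_pos: [0.5352, -0.22, 0.1411]
ee_rot: [[-0.851, 0.244, 0.465], [0.223, 0.97, -0.101], [-0.476, 0.018, -0.879]]
wrist_force: [2.3, -0.3, -1.4]
gripper_width: 0.336
gripper_force: 30.0
```

```bash
python3 - <<'E'
from station import r,cams
import cv2,numpy as np
s=r.sense();print(s["joints"].round(1),s["wrist_force"].round(1),s["moment"].round(2))
p,d=cams.capture("scene");np.savez("pics/s3.npz",p=p,d=d);cv2.imwrite("pics/s3.png",cv2.resize(p[110:260,220:420],(800,600),interpolation=cv2.INTER_CUBIC))
E
```

```text
[  -5.6   11.4  -41.7   20.3   -9.2 -118.1] [ 2.3 -0.3 -1.4] [ 0.04  0.43 -0.04]
```

View pics/s3.png

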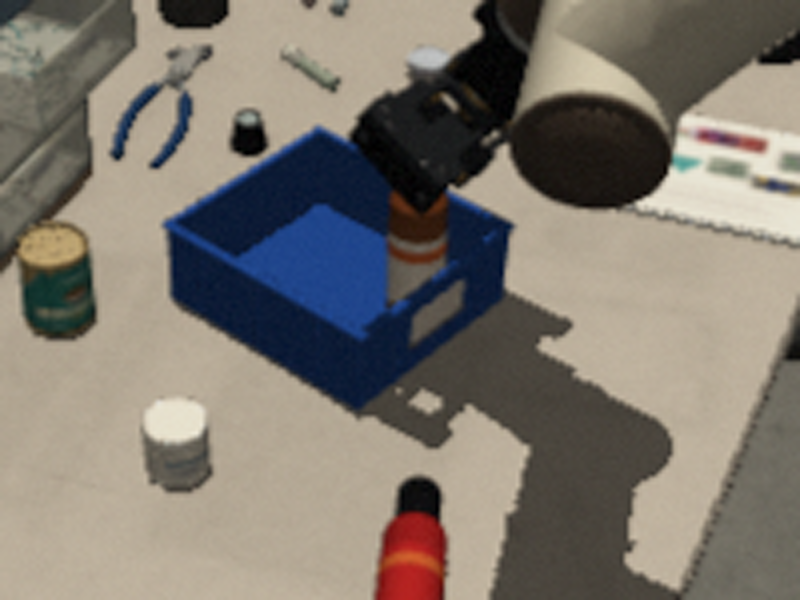

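The bottle is nearly upright at the near wall, with its label at (415,260). I move the last few millimetres and settle it.

Call:
play_rows(commands="-.1 .02 -.03 0 0 0;-.1 .03 -.03 0 0 0;-.06 .02 -.03 0 0 0;0 0 0 0 0 0")

```text
time_s: 8.7
tcp_pos: [0.5286, -0.2188, 0.1402]
ee_rot: [[-0.852, 0.243, 0.465], [0.223, 0.97, -0.098], [-0.475, 0.02, -0.88]]
wrist_force: [1.8, 0.2, -1.4]
gripper_width: 0.336
gripper_force: 30.0
```

```bash
cat > tilt.py <<'E'
from station import r,cams
from h import *
import sys
s=r.sense();print(s["joints"].round(1),s["wrist_force"].round(1),s["moment"].round(2),s["tcp_pos"].round(4))
i=cams.camera_info("scene");p,d=cams.capture("scene");np.savez("pics/t.npz",p=p,d=d)
P=cloud(i,d);h=cv2.cvtColor(p,cv2.COLOR_BGR2HSV);H,S,V=[h[...,k].astype(int) for k in range(3)]
# bottle silhouette (not blue), above the rim, near the bottle: centre of left/right edges row by row
x0,y0=float(sys.argv[1]),float(sys.argv[2])
near=(np.hypot(P[...,0]-x0,P[...,1]-y0)<.04)&(d>0)&~((H>100)&(H<130)&(S>120))&(V>60)&(P[...,2]>.04)&(P[...,2]<.118)
lab,n=cv2.connectedComponentsWithStats(near.astype(np.uint8))[1:3];k=1+n[1:,4].argmax();m=lab==k
E=[(v,np.where(m[v])[0].min(),np.where(m[v])[0].max()) for v in range(420) if m[v].sum()>10]
print("rows",[(int(a),int(b),int(c)) for a,b,c in E][::3])
Q=P[m];g=[]
for z in np.arange(.045,.115,.01):
    q=Q[(Q[:,2]>z)&(Q[:,2]<z+.01)]
    if len(q)>12:
        A=np.c_[2*q[:,:2],np.ones(len(q))];c=np.linalg.lstsq(A,(q[:,:2]**2).sum(1),rcond=None)[0];print(round(z+.005,3),len(q),"mean",q[:,:2].mean(0).round(4),"circle",c[:2].round(4),round(float(np.sqrt(max(0,c[2]+c[0]**2+c[1]**2))),4))
E
python3 tilt.py .51 -.21
```

```text
[  -5.5   10.9  -42.2   19.5   -9.2 -117.4] [ 1.8  0.2 -1.4] [-0.03  0.26  0.01] [ 0.5286 -0.2188  0.1402]
rows [(171, 318, 331), (174, 318, 331), (177, 317, 330)]
0.06 19 mean [ 0.534  -0.1983] circle [ 0.532  -0.2049] 0.0103
0.07 28 mean [ 0.5252 -0.1968] circle [ 0.5264 -0.1967] 0.0101
0.08 45 mean [ 0.5197 -0.1997] circle [ 0.5189 -0.1976] 0.0148
0.09 35 mean [ 0.5198 -0.2014] circle [ 0.5264 -0.2151] 0.0197
0.1 28 mean [ 0.5228 -0.1998] circle [ 0.5273 -0.2161] 0.0206
```

Call:
play_rows(commands="0 0 -.04 0 0 0;0 0 -.04 0 0 0;0 0 0 0 0 0")

```text
time_s: 9.05
tcp_pos: [0.5287, -0.2193, 0.1382]
ee_rot: [[-0.852, 0.242, 0.463], [0.223, 0.97, -0.097], [-0.473, 0.021, -0.881]]
wrist_force: [2.6, -0.6, -0.5]
gripper_width: 0.338
gripper_force: 30.0
```

Call:
play_rows(commands="0 0 -.04 0 0 0;0 0 -.04 0 0 0;0 0 0 0 0 0")

```text
time_s: 9.35
tcp_pos: [0.5287, -0.2197, 0.1366]
ee_rot: [[-0.853, 0.242, 0.462], [0.223, 0.97, -0.096], [-0.472, 0.022, -0.881]]
wrist_force: [2.7, -0.1, -1.1]
gripper_width: 0.337
gripper_force: 30.0
```

Call:
play_rows(commands="0 0 -.05 0 0 0;0 0 -.05 0 0 0;0 0 0 0 0 0")

```text
time_s: 9.65
tcp_pos: [0.5302, -0.2202, 0.1361]
ee_rot: [[-0.852, 0.241, 0.465], [0.223, 0.97, -0.094], [-0.474, 0.023, -0.88]]
wrist_force: [0.4, 0.3, 3.8]
gripper_width: 0.336
gripper_force: 30.0
```

Call:
play_rows(commands="0 0 -.05 0 0 0;0 0 -.05 0 0 0;0 0 0 0 0 0")

```text
time_s: 9.95
tcp_pos: [0.5319, -0.2209, 0.1361]
ee_rot: [[-0.851, 0.239, 0.468], [0.222, 0.971, -0.093], [-0.476, 0.024, -0.879]]
wrist_force: [-2.0, 0.4, 12.1]
gripper_width: 0.332
gripper_force: 30.0
```

```bash
python3 - <<'E'
from station import r,cams
from h import *
s=r.sense();print(s["joints"].round(1),s["wrist_force"].round(1),s["moment"].round(2),s["tcp_pos"].round(4))
i=cams.camera_info("scene");p,d=cams.capture("scene");np.savez("pics/t.npz",p=p,d=d);q=p.copy()
for z in(.08,.12):
  a=proj(i,[.5243,-.2135,z])[0];print(z,a)
q=cv2.resize(q[135:215,270:377],(800,600),interpolation=cv2.INTER_CUBIC)
k=800/107
for dx in(-22,22):   # silhouette of an upright cylinder at the expected place
  rt=i["R"][0]/np.linalg.norm(i["R"][0,:2]);off=np.array([rt[0],rt[1],0])*dx/1000
  A,B=[(proj(i,np.array([.5243,-.2135,z])+off)[0]-[270,135])*[k,7.5] for z in(.05,.125)]
  cv2.line(q,tuple(int(x) for x in A),tuple(int(x) for x in B),(0,255,0),1)
cv2.imwrite("pics/s4.png",q)
E
```

```text
[  -5.7   11.7  -41.2   16.9   -9.1 -114.5] [-2.   0.4 12.1] [ 0.22 -0.25  0.12] [ 0.5319 -0.2209  0.1361]
0.08 [324.80980969 173.39386506]
0.12 [325.6053096  162.69378956]
```

View pics/s4.png

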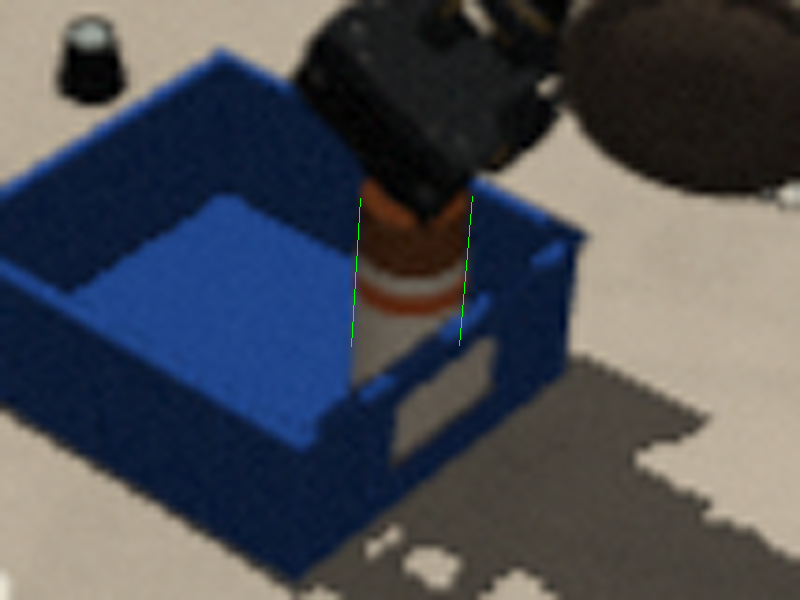

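The bottle's silhouette matches the projected vertical cylinder (green lines, columns 355 and 465). The floor contact is 12 N, so I unload slightly and release.

Call:
play_rows(commands="-.05 .02 .03 .03 .1 0;-.05 .02 .03 .03 .1 0;0 0 0 0 0 0")

```text
time_s: 10.3
tcp_pos: [0.5277, -0.2195, 0.1358]
ee_rot: [[-0.866, 0.241, 0.438], [0.227, 0.97, -0.084], [-0.445, 0.026, -0.895]]
wrist_force: [1.8, -0.4, 4.5]
gripper_width: 0.339
gripper_force: 30.0
```

Call:
play_rows(commands="0 0 0 0 0 0;0 0 0 0 0 0;0 0 0 0 0 0;0 0 0 0 0 0;0 0 0 0 0 0;0 0 0 0 0 0", grip=75)

```text
time_s: 10.9
tcp_pos: [0.5258, -0.2195, 0.1341]
ee_rot: [[-0.868, 0.241, 0.433], [0.228, 0.97, -0.084], [-0.441, 0.025, -0.897]]
wrist_force: [0.0, -0.5, 0.3]
gripper_width: 0.79
gripper_force: 0.0
```

```bash
python3 tilt.py .524 -.213
```

```text
[  -5.2   11.8  -38.2   10.5  -14.1 -108.7] [ 0.  -0.5  0.3] [ 0.11  0.89 -0.05] [ 0.5258 -0.2195  0.1341]
rows [(173, 317, 331), (176, 317, 331), (179, 317, 327)]
0.06 16 mean [ 0.5327 -0.1967] circle [ 0.5322 -0.2023] 0.0092
0.07 26 mean [ 0.5295 -0.1975] circle [ 0.529  -0.2008] 0.0109
0.08 47 mean [ 0.5208 -0.199 ] circle [ 0.5232 -0.2038] 0.0154
0.09 42 mean [ 0.5235 -0.2012] circle [ 0.5275 -0.2164] 0.0214
```

Call:
play_rows(commands="-.1 .02 .22 0 0 0;-.22 .04 .45 0 0 0;-.22 .04 .45 0 0 0;-.22 .04 .45 0 0 0;-.22 .04 .45 0 0 0;-.22 .04 .45 0 0 0;-.22 .04 .45 0 0 0;-.22 .04 .45 0 0 0;0 0 .2 .11 .42 0;0 0 .2 .11 .42 0;0 0 .2 .11 .42 0;0 0 .2 .11 .42 0;0 0 .2 .11 .42 0;0 0 .2 .11 .42 0;0 0 .2 .11 .42 0;0 0 0 0 0 0")

```text
time_s: 12.55
tcp_pos: [0.4785, -0.2107, 0.2781]
ee_rot: [[-0.967, 0.253, 0.01], [0.253, 0.967, 0.027], [-0.003, 0.029, -1.0]]
wrist_force: [-0.8, -1.0, 0.3]
gripper_width: 0.863
gripper_force: 0.0
```

```bash
python3 - <<'E'
from station import r,cams
from h import *
s=r.sense();print(s["joints"].round(1),s["tcp_pos"].round(4),s["ee_rot"].round(3).tolist())
for n in("top","scene","wrist"):
    i=cams.camera_info(n);p,d=cams.capture(n);P=cloud(i,d);np.savez(f"pics/u_{n}.npz",p=p,d=d)
    m=(np.hypot(P[...,0]-.525,P[...,1]+.214)<.05)&(P[...,2]>.145)&(P[...,2]<.18)&(d>0)
    print(n,m.sum(),np.median(P[m],0) if m.any() else 0, P[m][:,:2].min(0) if m.any() else 0,P[m][:,:2].max(0) if m.any() else 0)
    if n=="wrist":cv2.imwrite("pics/w2.png",p)
E
```

```text
[ -7.   10.   -7.7  -1.7 -71.9 -97.2] [ 0.4785 -0.2107  0.2781] [[-0.967, 0.253, 0.01], [0.253, 0.967, 0.027], [-0.003, 0.029, -1.0]]
top 0 0 0 0
scene 105 [ 0.5251427  -0.20915776  0.16281043] [ 0.51296575 -0.22943625] [ 0.54309382 -0.20033262]
wrist 848 [ 0.52092276 -0.21543707  0.16461194] [ 0.51128851 -0.2322235 ] [ 0.53570447 -0.20147491]
```

View pics/w2.png

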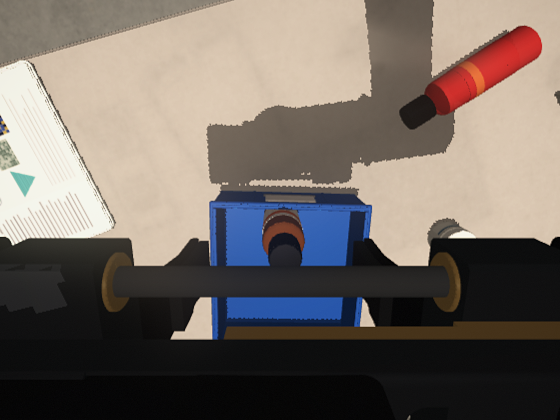

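In the wrist view the bottle stands by itself in the bin: cap at (285,250), shoulder at (283,230). Depth puts the cap top at z = 0.165, as it must be for standing on the bin floor. Its centre is about (0.526, -0.2165). Now I take it again from above.

Call:
play_rows(commands=".32 -.04 0 -.04 .02 0;.32 -.04 0 -.04 .02 0;.32 -.04 0 -.04 .02 0;.32 -.04 0 -.04 .01 0;.3 -.03 0 -.02 0 0;0 0 -.3 0 0 0;0 0 -.5 0 0 0;0 0 -.5 0 0 0;0 0 -.5 0 0 0;0 0 -.5 0 0 0;0 0 -.5 0 0 0;0 0 -.5 0 0 0;0 0 -.5 0 0 0;0 0 -.4 0 0 0;0 0 -.3 0 0 0;0 0 -.17 0 0 0;0 0 0 0 0 0;0 0 0 0 0 0")

```text
time_s: 14.5
tcp_pos: [0.5246, -0.2163, 0.1378]
ee_rot: [[-0.967, 0.253, -0.001], [0.253, 0.967, -0.0], [0.001, -0.0, -1.0]]
wrist_force: [0.4, -0.1, -0.3]
gripper_width: 0.862
gripper_force: 0.0
```

```bash
python3 - <<'E'
from station import r,cams
from h import *
i=cams.camera_info("scene");p,d=cams.capture("scene");P=cloud(i,d);s=r.sense();print(s["tcp_pos"],s["ee_rot"].round(3)[:,2])
i=cams.camera_info("wrist");p,d=cams.capture("wrist");P=cloud(i,d)
m=(np.hypot(P[...,0]-.525,P[...,1]+.214)<.03)&(P[...,2]>.155)&(P[...,2]<.172)&(d>0);print(m.sum(),np.median(P[m],0),P[m].min(0),P[m].max(0))
E
```

```text
[ 0.52473182 -0.21628376  0.13797124] [-0.001 -0.    -1.   ]
1521 [ 0.51770725 -0.21579087  0.16451741] [ 0.511258   -0.23020455  0.15504786] [ 0.54133443 -0.20145027  0.16674023]
```

Call:
play_rows(commands="0 0 0 0 0 0;0 0 0 0 0 0;0 0 0 0 0 0;0 0 0 0 0 0;0 0 0 0 0 0;0 0 0 0 0 0;0 0 0 0 0 0;0 0 0 0 0 0;0 0 0 0 0 0;0 0 0 0 0 0", grip=0)

```text
time_s: 15.6
tcp_pos: [0.5243, -0.2161, 0.1373]
ee_rot: [[-0.967, 0.254, -0.002], [0.254, 0.967, 0.0], [0.002, -0.0, -1.0]]
wrist_force: [0.0, 0.2, -0.1]
gripper_width: 0.34
gripper_force: 30.0
```

Call:
play_rows(commands="0 0 .15 0 0 0;0 0 .3 0 0 0;0 0 .4 0 0 0;0 0 .5 0 0 0;0 0 .5 0 0 0;0 0 .5 0 0 0;0 0 .5 0 0 0;0 0 .4 0 0 0;0 0 .3 0 0 0;0 0 .15 0 0 0;0 0 0 0 0 0;0 0 0 0 0 0")

```text
time_s: 16.8
tcp_pos: [0.5239, -0.216, 0.2477]
ee_rot: [[-0.967, 0.254, -0.003], [0.254, 0.967, 0.001], [0.003, -0.0, -1.0]]
wrist_force: [0.6, 0.0, -1.3]
gripper_width: 0.339
gripper_force: 30.0
```

Call:
play_rows(commands="0 .3 0 0 0 0;-.02 .6 0 0 0 0;-.02 .84 0 0 0 0;-.02 .84 0 0 0 0;-.02 .84 0 0 0 0;-.02 .84 0 0 0 0;-.02 .84 0 0 0 0;-.02 .84 0 0 0 0;-.02 .84 0 0 0 0;-.02 .84 0 0 0 0;-.02 .84 0 0 0 0;-.02 .84 0 0 0 0;-.02 .84 0 0 0 0;-.02 .84 0 0 0 0;-.02 .84 0 0 0 0;-.02 .84 0 0 0 0;-.02 .84 0 0 0 0;-.02 .84 0 0 0 0;-.02 .6 0 0 0 0;0 .3 0 0 0 0")

```text
time_s: 18.8
tcp_pos: [0.513, 0.2426, 0.2477]
ee_rot: [[-0.968, 0.252, -0.003], [0.252, 0.968, -0.0], [0.003, -0.001, -1.0]]
wrist_force: [0.5, -0.4, -2.3]
gripper_width: 0.337
gripper_force: 30.0
```

Call:
play_rows(commands="0 0 0 0 0 0;0 0 0 0 0 0;0 0 0 0 0 0")

```text
time_s: 19.1
tcp_pos: [0.5134, 0.2401, 0.2484]
ee_rot: [[-0.967, 0.255, -0.002], [0.255, 0.967, -0.0], [0.002, -0.001, -1.0]]
wrist_force: [0.5, -2.1, -1.6]
gripper_width: 0.334
gripper_force: 30.0
```

```bash
python3 - <<'E'
from station import r,cams
from h import *
s=r.sense();print(s["joints"].round(1),s["wrist_force"].round(1))
p,d=cams.capture("scene");i=cams.camera_info("scene");print([proj(i,[.513,.241,z])[0].round(0) for z in(.012,.115,.24)])
c=proj(i,[.513,.241,.15])[0].astype(int);v,u=max(0,c[1]-100),max(0,c[0]-130);cv2.imwrite("pics/s5.png",cv2.resize(p[v:v+200,u:u+260],(780,600)));print(u,v)
E
```

```text
[ 4.140e+01  1.540e+01 -5.400e+00 -1.000e-01 -6.930e+01 -1.461e+02] [ 0.5 -2.1 -1.6]
[array([255., 301.]), array([252., 274.]), array([249., 236.])]
121 164
```

View pics/s5.png

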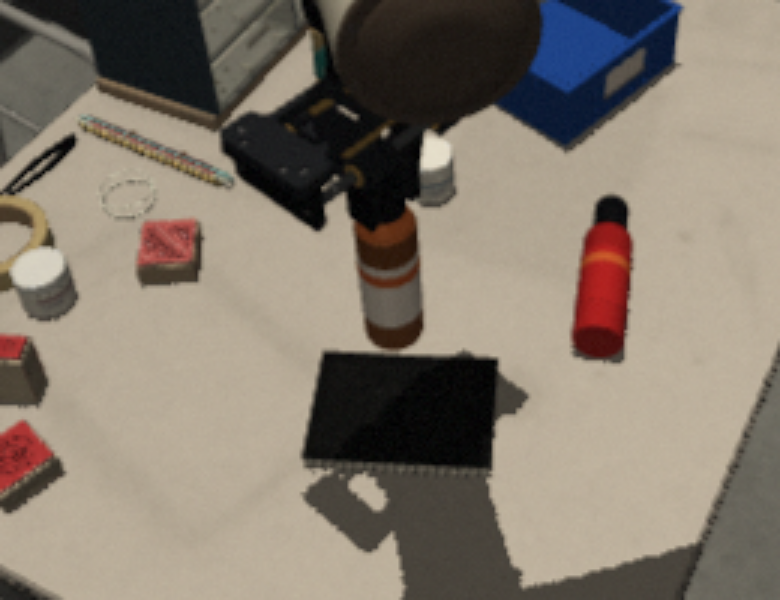

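The bottle hangs upright in the gripper at (392,290) above the pad centre at (400,410). I lower it.

Call:
play_rows(commands="0 0 -.15 0 0 0;0 0 -.3 0 0 0;0 0 -.4 0 0 0;0 0 -.4 0 0 0;0 0 -.4 0 0 0;0 0 -.4 0 0 0;0 0 -.4 0 0 0;0 0 -.3 0 0 0;0 0 -.25 0 0 0;0 0 -.15 0 0 0;0 0 -.1 0 0 0;0 0 0 0 0 0;0 0 0 0 0 0;0 0 0 0 0 0")

```text
time_s: 20.55
tcp_pos: [0.5137, 0.2412, 0.1513]
ee_rot: [[-0.967, 0.254, -0.001], [0.254, 0.967, 0.001], [0.001, 0.001, -1.0]]
wrist_force: [-0.1, -0.6, -1.9]
gripper_width: 0.333
gripper_force: 30.0
```

Call:
play_rows(commands="0 0 -.03 0 0 0;0 0 -.03 0 0 0;0 0 -.03 0 0 0;0 0 0 0 0 0")

```text
time_s: 20.95
tcp_pos: [0.5134, 0.2409, 0.148]
ee_rot: [[-0.967, 0.254, -0.002], [0.254, 0.967, -0.0], [0.002, -0.001, -1.0]]
wrist_force: [0.0, -0.0, -1.7]
gripper_width: 0.343
gripper_force: 30.0
```

Call:
play_rows(commands="0 0 -.03 0 0 0;0 0 -.03 0 0 0;0 0 -.03 0 0 0;0 0 0 0 0 0")

```text
time_s: 21.35
tcp_pos: [0.5134, 0.241, 0.1452]
ee_rot: [[-0.967, 0.254, -0.002], [0.254, 0.967, -0.0], [0.002, -0.001, -1.0]]
wrist_force: [0.3, -0.5, -2.0]
gripper_width: 0.335
gripper_force: 30.0
```

Call:
play_rows(commands="0 0 -.03 0 0 0;0 0 0 0 0 0;0 0 0 0 0 0")

```text
time_s: 21.65
tcp_pos: [0.5135, 0.241, 0.1445]
ee_rot: [[-0.967, 0.254, -0.002], [0.254, 0.967, 0.0], [0.002, -0.0, -1.0]]
wrist_force: [0.0, 0.4, -1.6]
gripper_width: 0.337
gripper_force: 30.0
```

Call:
play_rows(commands="0 0 -.03 0 0 0;0 0 0 0 0 0;0 0 0 0 0 0")

```text
time_s: 21.95
tcp_pos: [0.5138, 0.2411, 0.1443]
ee_rot: [[-0.967, 0.253, -0.001], [0.253, 0.967, 0.0], [0.001, 0.0, -1.0]]
wrist_force: [-0.1, -0.7, 2.1]
gripper_width: 0.337
gripper_force: 30.0
```

Call:
play_rows(commands="0 0 -.03 0 0 0;0 0 0 0 0 0;0 0 0 0 0 0")

```text
time_s: 22.25
tcp_pos: [0.5141, 0.2413, 0.1443]
ee_rot: [[-0.967, 0.253, 0.0], [0.253, 0.967, 0.001], [0.0, 0.001, -1.0]]
wrist_force: [-1.4, -0.2, 5.3]
gripper_width: 0.337
gripper_force: 30.0
```

Contact with the pad is at the expected height. I release and retreat straight up.

Call:
play_rows(commands="0 0 .02 0 0 0;0 0 0 0 0 0;0 0 0 0 0 0;0 0 0 0 0 0;0 0 0 0 0 0;0 0 0 0 0 0;0 0 0 0 0 0;0 0 0 0 0 0", grip=75)

```text
time_s: 23.05
tcp_pos: [0.5135, 0.241, 0.1433]
ee_rot: [[-0.967, 0.254, -0.002], [0.254, 0.967, 0.0], [0.002, -0.0, -1.0]]
wrist_force: [-0.9, 0.1, -0.3]
gripper_width: 0.855
gripper_force: 0.0
```

Call:
play_rows(commands="0 0 .2 0 0 0;0 0 .4 0 0 0;0 0 .6 0 0 0;0 0 .6 0 0 0;0 0 .6 0 0 0;0 0 .6 0 0 0;0 0 .6 0 0 0;0 0 .6 0 0 0;-.5 -.5 0 0 0 0;-.7 -.7 0 0 0 0;-.7 -.7 0 0 0 0;-.7 -.7 0 0 0 0;-.3 -.3 0 0 0 0;0 0 0 0 0 0;0 0 0 0 0 0")

```text
time_s: 24.55
tcp_pos: [0.4273, 0.1546, 0.2702]
ee_rot: [[-0.967, 0.253, -0.0], [0.253, 0.967, 0.001], [0.0, 0.001, -1.0]]
wrist_force: [0.1, 0.8, -0.3]
gripper_width: 0.86
gripper_force: 0.0
```

```bash
python3 - <<'E'
from station import r,cams
from h import *
s=r.sense();print(s["time_s"],s["tcp_pos"])
p,d=cams.capture("scene");i=cams.camera_info("scene");P=cloud(i,d)
m=(np.hypot(P[...,0]-.514,P[...,1]-.241)<.05)&(P[...,2]>.15)&(P[...,2]<.19)&(d>0)
if m.any():print(m.sum(),P[m].min(0),P[m].max(0))
cv2.imwrite("pics/s6.png",p[60:420,0:480])
E
```

```text
24.55 [0.42726596 0.15462631 0.27016925]
205 [0.4999436  0.22673085 0.15004449] [0.53113355 0.25613426 0.17672145]
```

View pics/s6.png

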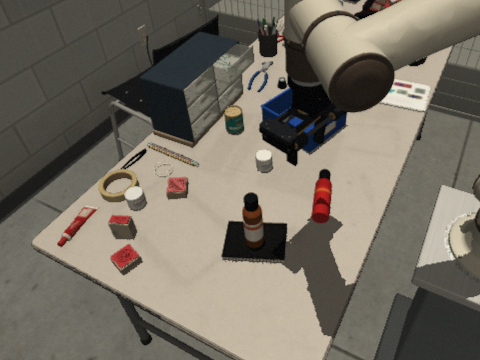

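The bottle stands cap up in the middle of the pad: base at about (255,243), cap at (251,200), with the pad spanning 223-287. Its cap centre is about (0.515, 0.241) and its top about 0.172-0.177. The jars, tin and stamps have not moved, and the robot is clear. I hand the job in.

```bash
python3 -c "
from station import r
print(r.finish_job())"
```

```text
the job is handed in; nothing more can be done
None
```

I stood the amber bottle up inside the bin, let go of it, took it again from above and set it down cap up in the middle of the black pad; I handed the job in at about 24.6 s, the jars, tin and stamps unmoved in the last picture, and have not seen the verdict.

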